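Fold the ratcheting tilt stand flat

TASK

Fold the ratcheting tilt stand flat for the next repair: press the red thumb tab of its pawl all the way down so that the pawl comes free of the teeth (it stays free by itself), then push the raised rest down past the teeth until it lies fully flat on its stops. Leave the pawl free, do not lift the rest, and leave the drive, the jar and the screwdriver where they are.

Things in the scene. Friction and masses are not known exactly. Their poses are not given: they have to be found in the camera images.
- stand: Steel tilt stand fixed to the bench. Origin on the bench, mid-width; x from the pawl end (-x) to the rest's free end (+x), y across, z up. Base plate 300 x 100 x 12 mm, x -130 to +170 mm. Rest hinge (along y): x -20 mm, height 42 mm; above it the rest's toothed sector, teeth up to 104 mm. Pawl pivot (along y): x -82 mm, height 98 mm, between two posts 108 mm high, 32 mm wide overall.
- rest_pad (a point): Middle of the top face of the raised rest plate (black rubber on aluminium, 90 mm along x, 120 mm across, 13 mm thick): push here. 165 mm from the hinge along the rest, 8 mm above the hinge line; x outwards along the rest, y across, z out of the rubber. Flat, it is at stand x +145 mm, 50 mm above the bench. A bar 32 mm wide joins plate and hinge.
- rest (a joint): Angle of the rest above level, rad. 0: fully flat on its stops; it starts at about 0.62 to 0.80, caught by the pawl. The hinge is stiff: the rest stays where it is left, and goes down under some 3 to 8 N at the pad once the pawl is free. With the pawl in the teeth it gives at most 0.25 rad, then stops dead.
- pawl_tab (a point): Middle of the top face of the pawl's red ribbed thumb tab (36 mm along x, 40 mm across, 6 mm thick), at first 117 mm above the bench at stand x -137 mm, 55 mm outwards (-x) of the pawl pivot. Axes as the stand's while the pawl is engaged. Press it straight down.
- pawl (a joint): Angle of the pawl, rad. 0: its hook is down in the teeth (start). Grows as the tab is pressed down, to 0.36 at its stop, where the tab's middle is about 20 mm lower; it counts as free beyond 0.25. The pivot is stiff (about 5 N at the tab) and the pawl stays where it is put.
- drive: Loose black solid-state drive, 100 x 70 x 10 mm, lying flat beside the stand; origin in the centre of its underside. Bystander.
- jar: Loose amber jar with a white lid, 52 mm across, 75 mm high, standing beside the stand; origin in the centre of its underside. Bystander.
- driver: Loose screwdriver with a yellow handle, 190 mm long, lying beside the stand, x along it from handle to tip. Bystander.

How it is judged:
On the way, in this order (a step that is already met when the one before it is completed fails the run):
1. the pawl is pressed free (beyond 0.25 rad) while the rest is still up (above 0.45 rad) (value of joint pawl above 0.25 rad and value of joint rest above 0.45 rad), for 0.2 s.
2. the rest is pushed down flat (below 0.05 rad) (value of joint rest below 0.05 rad), for 0.2 s.
At the end, for the whole second after the job is handed in: The rest lies flat (within 0.05 rad of its stops) and still, the pawl is still free (beyond 0.22 rad), and drive, jar and screwdriver are within 20 mm of where they began (value of joint rest below 0.05 rad and value of joint pawl above 0.22 rad and velocity of joint rest between -0.05 and 0.05 rad/s and distance of each of drive, jar, driver from where it was at the start of the episode below 0.02 m); the robot touches nothing.
It fails at once if the rest is lifted above 0.9 rad (value of joint rest above 0.9 rad).
It fails at once if the drive, the jar or the screwdriver is moved by more than 20 mm or lifted (distance of any of drive, jar, driver from where it was at the start of the episode above 0.02 m).
It also fails if it takes over 38 s, if anything falls off the work surface, if the arm or the gripper's body presses on something with over 40 N, if the wrist force passes 120 N, or if a joint passes its speed limit or range.

ROBOT

A 7-joint arm with a two-finger parallel gripper is mounted at the origin on the work surface. World frame = base frame: x ahead of the robot, y to its left, z up, the work surface at z = 0. Lengths are in m, angles in rad, forces in N, time in s.
With the tool pointing down it reaches from about 0.4 to 0.85 m from the base axis. Payload 4.5 kg.
Tool frame: the origin (TCP) lies midway between the tips of the shut fingers; the grasp point (between the pads) lies 19 mm behind it; z points along the fingers, y is the direction in which the jaws open and shut (so a half turn about z gives the same grasp; the last joint's range is limited). The gripper opens to 88 mm and grips with 3 to 60 N. Pads are 18 mm wide; open, the fingers measure 123 mm over their backs; the gripper's body (75 mm by 187 mm) begins 45 mm behind the grasp point.
Start: joints at [1.263, 0.689, -0.195, 1.565, 0.157, 0.902, -0.215], TCP at [0.21, -0.589, 0.213] pointing down, gripper open.
Joint ranges: [-3.01, 3.01], [-0.46, 2.08], [-1.47, 1.51], [0.13, 2.56], [-1, 4.14], [0.04, 2.09], [-2.66, 2.66]. Speed limits (rad/s): [2.57, 2.57, 3.14, 3.14, 3.14, 3.14, 3.14].

INTERFACE

Orientations are given as a unit quaternion [x, y, z, w].
In Python, from plant import r gives the robot as it stands. The module is installed in compiled form; this text tells all that it offers.
- The arm moves only by the tool carry_out, never from a script. Its argument "commands" is a list of rows, each a list of 6 numbers: the shift along the tool's x, y, z in m, then the turn, a rotation vector about the tool's x, y, z in degrees. In form: [[dx, dy, dz, wx, wy, wz], ...]. A call has 1 to 12 rows; each row is the pose to reach, as a shift and turn from the pose commanded when the call began, along the tool's axes at that moment; what a row does not reach only later rows make up. A row lasts 1/10 s, in which the tool goes at most 50 mm and 8.59 degrees, less where a joint would pass 70% of its speed; a pose out of reach is approached as far as the arm can. A call with a gripper value outside its range is refused whole. "fingers" is the closure in counts, from 0 (fully open) to 255 (shut), set as the call begins (left out, the last holds). The fingers move at their own pace and stop on an object; "grip_force" is the grip in N (left out, the last holds). Time passes only in rows, so rows that repeat a pose let the fingers close. It gives the time, the measured TCP pose, the force and the opening at its end, in the units of the state.
- r.get_state(): the state, without advancing time (a new reading comes with each control period).
- r.snapshot(name): name is "scene" or "top" or "wrist"; returns a dict with "img" (400x640x3 uint8, blue, green, red), "intrinsics" (3x3 intrinsics, pixels), "extrinsics" (4x4, takes a point from camera to world coordinates); the wrist camera has in their place "tool_from_camera" (4x4, takes a point from camera to tool coordinates, whose origin is the TCP and whose axes are the flange's). Camera axes: x right, y down, z forward; pixel columns grow to the right and rows downward; lengths in m; the calibration is good to about 2 mm. A picture is of the moment at which its call begins: read the wrist's pose just before it. There is no depth.
- r.finish_job(): hands the job in, once; it reports no verdict.
Trained networks look in a picture, given as the dict that the camera call returned (one of the last four; its "shot" number tells which), for a name from the list of things; names that differ only in an ending like _2 or _b are one class to them, and where a whole thing is asked for, a point or a joint stands for the part that bears it (a point fixed in the world has none). Each returns a list of dicts, best first, with "p" (0 to 1); they miss things now and then, are a little off and sometimes report something else, mostly with a low value. They report only what shows in the picture. A call takes as long as a camera call.
- r.spot_in(picture, label): "xyz" ([x, y, z] in m, in world coordinates, good to about 4 mm: the middle of the surface that is visible of it).
- r.spot_point(picture, label): "xyz" ([x, y, z] in m, in world coordinates, good to about 4 mm: a listed point, or the origin of a listed thing).
The state is a dict: "clock": time; "q": joint angles; "qd": joint speeds; "joint_torque": joint torques, N m; "tool_pos": TCP position; "eef_rot": TCP orientation; "contact_force": force on the tool from outside, world axes, zero at the start; "moment": the same for the moment, N m; "opening": opening from 0.0 (shut) to 1.0 (fully open).
Only numpy, scipy, OpenCV 4.12 (cv2) and the standard library are available. Lean on these libraries where they do the work, as an engineer would, in place of code of your own. Each camera call takes 0.05 s, during which the arm holds its last target.

## Working session

There is one attempt and no reset: what is moved stays moved. The work goes in short steps, Python scripts to look and compute and a tool call to move; the robot and the scene stay as the last step left them, time stands still between calls to the robot, and variables do not carry over. Pictures are saved under pics/ and viewed, and the job is handed in when it is done.

Besides the shell and the picture viewer there is one more tool, called after "Request:" as name([rows], argument=value, ...), one row to a line, values as JSON. carry_out: Moves the arm, as the interface text tells. Its arguments: {"type":"object","properties":{"commands":{"type":"array","items":{"type":"array","items":{"type":"number"}}},"fingers":{"type":"number"},"grip_force":{"type":"number"}},"required":["commands"]}

```bash
mkdir -p pics; cat > h.py <<'E'
import numpy as np, cv2
from plant import r
from scipy.spatial.transform import Rotation as R
np.set_printoptions(precision=4,suppress=True)
def st():
    s=r.get_state(); print('t',s['clock'],'pos',np.array(s['tool_pos']),'rot',np.array(s['eef_rot']),'F',np.array(s['contact_force']),'op',s['opening']); return s
E
python3 - <<'E'
from h import *
s=st(); print(R.from_quat(s['eef_rot']).as_matrix())
for n in ['scene','top']:
    p=r.snapshot(n); cv2.imwrite(f'pics/{n}0.png',p['img'])
    for l in ['stand','rest_pad','pawl_tab','drive','jar','driver']:
        for f in (r.spot_point,r.spot_in):
            print(n,l,f.__name__,[(np.array(d['xyz']),round(d['p'],2)) for d in f(p,l)[:2]])
print(r.get_state()['clock'])
E
```

```text
t 0.0 pos [ 0.2092 -0.5882  0.2125] rot [ 0.9854  0.1701 -0.0002 -0.0009] F [-0.1241  0.1572  0.9554] op 1.0006584545555683
[[ 0.9422  0.3352 -0.0007]
 [ 0.3352 -0.9422  0.0017]
 [-0.0001 -0.0018 -1.    ]]
scene stand call [(array([ 0.5081, -0.1341, -0.0019]), 0.94)]
scene stand call [(array([ 0.541 , -0.079 ,  0.0125]), 0.91)]
scene rest_pad call [(array([ 0.5579, -0.048 ,  0.1552]), 0.6)]
scene rest_pad call [(array([ 0.5536, -0.0377,  0.163 ]), 0.75)]
scene pawl_tab call [(array([ 0.4372, -0.2483,  0.113 ]), 0.62)]
scene pawl_tab call [(array([ 0.457 , -0.2199,  0.1129]), 0.6)]
scene drive call [(array([0.4358, 0.0559, 0.0016]), 0.86)]
scene drive call [(array([0.4373, 0.0584, 0.0097]), 0.56)]
scene jar call [(array([ 0.3334, -0.1524,  0.0014]), 0.76)]
scene jar call [(array([ 0.3501, -0.1422,  0.0522]), 0.91)]
scene driver call [(array([ 0.6019, -0.2115,  0.0026]), 0.85), (array([ 0.4388, -0.2456,  0.1146]), 0.73)]
scene driver call [(array([ 0.5943, -0.2363,  0.0252]), 0.95)]
top stand call [(array([ 0.5081, -0.1323, -0.0014]), 0.65)]
top stand call [(array([ 0.5182, -0.0983,  0.0939]), 0.61)]
top rest_pad call [(array([ 0.5657, -0.0401,  0.1619]), 0.63)]
top rest_pad call [(array([ 0.5506, -0.0433,  0.1543]), 0.65), (array([ 0.5153, -0.0994,  0.089 ]), 0.51)]
top pawl_tab call [(array([ 0.4337, -0.2464,  0.116 ]), 0.68)]
top pawl_tab call [(array([ 0.4504, -0.2254,  0.115 ]), 0.65)]
top drive call [(array([ 0.4332,  0.0564, -0.0029]), 0.56)]
top drive call [(array([0.4328, 0.0594, 0.0073]), 0.73)]
top jar call []
top jar call [(array([ 0.3436, -0.1424,  0.0748]), 0.64)]
top driver call [(array([ 0.6018, -0.2124, -0.0038]), 0.68)]
top driver call [(array([ 0.5855, -0.2448,  0.0176]), 0.84)]
1.3
```

View pics/scene0.png

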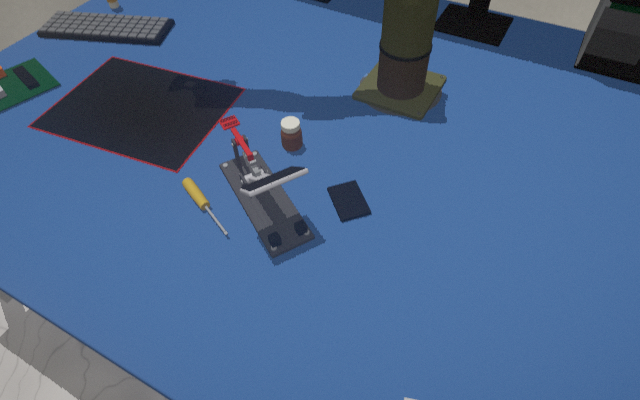

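View pics/top0.png

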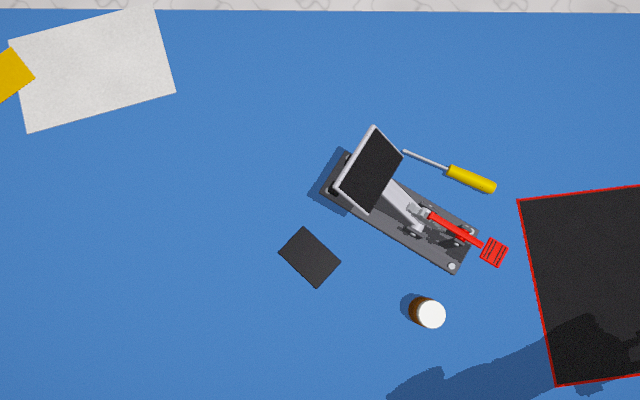

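The scene view shows the red tab at about (229,122), the rest plate at (275,180), the jar at (291,133), the drive at (349,200) and the screwdriver at (203,207). The top view has the tab at about (493,251) and the pad at (372,168). Next I'll triangulate the tab and pad from these pixels.

```bash
python3 - <<'E'
from h import *
P={};c={}
for n in ['scene','top']:
    p=r.snapshot(n); b,g,rr=[p['img'][...,i].astype(int) for i in range(3)]
    m=((rr>120)&(g<70)&(b<70)).astype(np.uint8)
    x0,x1,y0,y1=(216,243,112,132) if n=='scene' else (478,510,232,272)
    w=np.zeros_like(m); w[y0:y1,x0:x1]=m[y0:y1,x0:x1]
    P[n]=np.array(p['intrinsics'])@np.linalg.inv(p['extrinsics'])[:3]
    cv2.imwrite(f'pics/{n}z.png',cv2.resize(p['img'][y0-40:y1+20,x0-60:x1+20],None,fx=5,fy=5,interpolation=0)[:600,:800])
    ys,xs=np.nonzero(w); box=cv2.minAreaRect(np.c_[xs,ys].astype(np.float32)); print(n,box,xs.mean(),ys.mean()); c[n]=np.array(box[0])
def tri(a,b):
    X=cv2.triangulatePoints(P['scene'],P['top'],np.float64(a).reshape(2,1),np.float64(b).reshape(2,1))[:,0]; return X[:3]/X[3]
def proj(n,X): u=P[n]@np.r_[X,1]; return u[:2]/u[2]
t=tri(c['scene'],c['top']); print('tab tri',t, proj('scene',t),proj('top',t))
o=np.array([.508,-.133,0])
for a in (56,57.5,59):
  d=np.array([np.cos(np.radians(a)),np.sin(np.radians(a)),0]); print(a,o-.137*d,o-.153*d)
  for th in (.62,.66,.7,.75):
    for s in(165,210):
      X=o+d*(-.02+s/1000*np.cos(th)-.008*np.sin(th)); X[2]=.042+s/1000*np.sin(th)+.008*np.cos(th)
      n=np.array([-d[1],d[0],0])
      print(th,s,X,[proj('top',X+k*n).round(0) for k in(-.06,0,.06)],proj('scene',X))
E
```

```text
scene ((227.74742126464844, 121.94329833984375), (20.611526489257812, 15.940935134887695), 23.96249008178711) 228.32758620689654 122.49425287356321
top ((489.76470947265625, 250.05880737304688), (30.526750564575195, 22.637813568115234), 30.963756561279297) 492.26258205689277 251.70021881838073
tab tri [ 0.441  -0.2418  0.1178] [228.9713 122.2857] [491.5192 249.0904]
56 [ 0.4314 -0.2466  0.    ] [ 0.4224 -0.2598  0.    ]
0.62 165 [ 0.5693 -0.0421  0.1444] [array([390., 139.]), array([370., 169.]), array([350., 199.])] [271.2623 183.3669]
0.62 210 [ 0.5898 -0.0117  0.1705] [array([373., 121.]), array([352., 152.]), array([331., 183.])] [277.6202 187.1601]
0.66 165 [ 0.567  -0.0456  0.1495] [array([392., 139.]), array([372., 169.]), array([352., 200.])] [270.1083 180.1331]
0.66 210 [ 0.5868 -0.0161  0.1771] [array([376., 122.]), array([356., 152.]), array([334., 184.])] [276.1046 182.8515]
0.7 165 [ 0.5645 -0.0492  0.1544] [array([395., 140.]), array([375., 170.]), array([355., 201.])] [268.9193 176.8799]
0.7 210 [ 0.5838 -0.0207  0.1834] [array([380., 122.]), array([359., 153.]), array
[... 1585 characters left out ...]
0.5623 -0.0426  0.1495] [array([389., 141.]), array([371., 172.]), array([352., 204.])] [272.7477 179.0617]
0.66 210 [ 0.5806 -0.0121  0.1771] [array([372., 125.]), array([353., 156.]), array([333., 189.])] [279.7939 181.3403]
0.7 165 [ 0.56   -0.0464  0.1544] [array([392., 142.]), array([373., 173.]), array([355., 205.])] [271.4546 175.8576]
0.7 210 [ 0.5778 -0.0169  0.1834] [array([376., 125.]), array([357., 157.]), array([337., 190.])] [278.0936 177.0647]
0.75 165 [ 0.5571 -0.0513  0.1603] [array([396., 142.]), array([377., 174.]), array([358., 206.])] [269.7848 171.8398]
0.75 210 [ 0.574  -0.0231  0.191 ] [array([381., 126.]), array([361., 158.]), array([341., 192.])] [275.8895 171.6936]
```

```bash
python3 - <<'E'
import cv2
i=cv2.imread('pics/top0.png')[110:280,270:530]; cv2.imwrite('pics/topc.png',cv2.resize(i,None,fx=3,fy=3,interpolation=2))
E
```

```text
(no output)
```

View pics/topc.png

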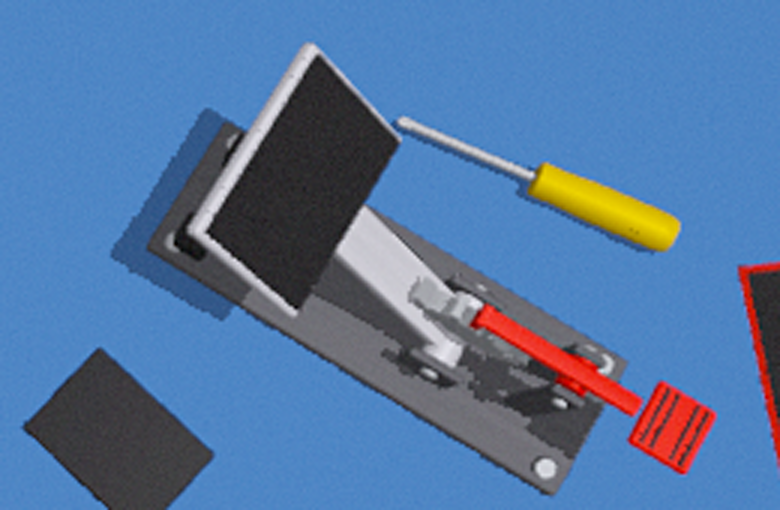

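Request:
carry_out([
  [0.036,-0.027,0,0,0,-4],
  [0.072,-0.054,0,0,0,-8],
  [0.109,-0.081,0.005,0,0,-12],
  [0.145,-0.109,0.015,0,0,-16],
  [0.181,-0.136,0.025,0,0,-20],
  [0.217,-0.163,0.035,0,0,-25],
  [0.254,-0.19,0.045,0,0,-30],
  [0.29,-0.218,0.055,0,0,-34],
  [0.326,-0.245,0.065,0,0,-38.4],
  [0.326,-0.245,0.068,0,0,-38.4],
  [0.326,-0.245,0.068,0,0,-38.4],
  [0.326,-0.245,0.068,0,0,-38.4],
], fingers=255, grip_force=20)

```text
clock: 2.6
tool_pos: [0.4337, -0.2502, 0.1454]
eef_rot: [0.875, 0.484, -0.001, 0.0]
contact_force: [-0.0, -0.5, 0.1]
opening: 0.003
```

```bash
python3 - <<'E'
from h import *
s=st(); print(R.from_quat(s['eef_rot']).as_matrix())
p=r.snapshot('scene'); cv2.imwrite('pics/s1.png',cv2.resize(p['img'][40:280,140:420],None,fx=2.5,fy=2.5,interpolation=2))
p=r.snapshot('wrist'); cv2.imwrite('pics/w1.png',p['img'])
E
```

```text
t 2.6 pos [ 0.4337 -0.2502  0.1454] rot [ 0.8753  0.4836 -0.0006  0.0003] F [-0.014  -0.5321  0.141 ] op 0.0025501446755341636
[[ 0.5323  0.8466 -0.0008]
 [ 0.8466 -0.5323 -0.0012]
 [-0.0014 -0.     -1.    ]]
```

View pics/s1.png

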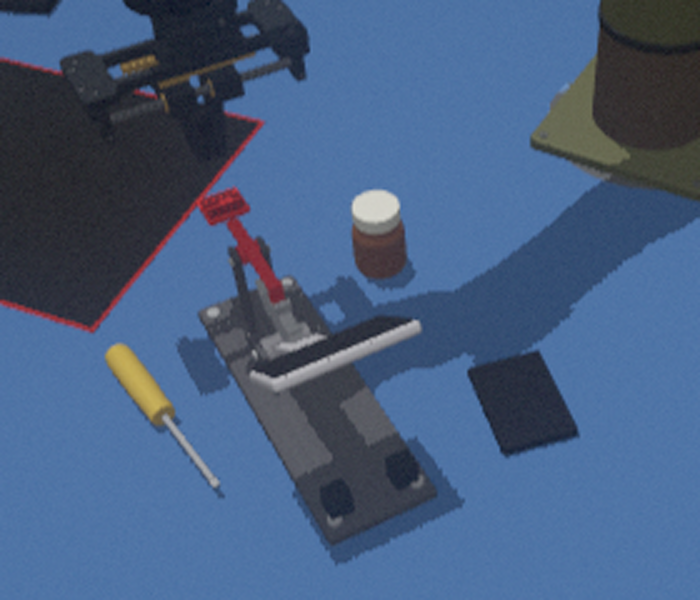

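View pics/w1.png

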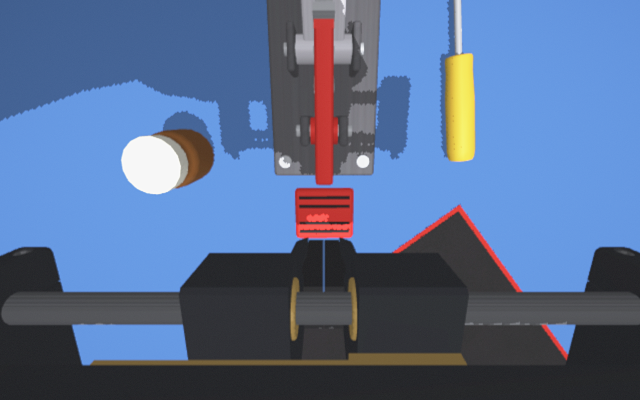

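The scene shot shows the shut fingers over the tab at crop (205,155), and the wrist shot shows the tab at (324,213), laterally centred. I'll check the fore-aft alignment by projection.

```bash
python3 - <<'E'
from h import *
s=r.get_state();p=r.snapshot('wrist')
K=np.array(p['intrinsics']);T=np.linalg.inv(p['tool_from_camera'])
Rm=R.from_quat(s['eef_rot']).as_matrix();tp=np.array(s['tool_pos'])
def pr(X):
    c=T@np.r_[Rm.T@(np.array(X)-tp),1]; u=K@c[:3]; return u[:2]/u[2]
print('TCP',pr(tp))
d=Rm[:,0]
for x0 in ([.4337,-.2502,.117],[.4345,-.2485,.117]):
  for k in (-.018,0,.018): print(x0,k,pr(np.array(x0)+k*d))
print([ (np.array(q['xyz']),q['p']) for q in r.spot_point(p,'pawl_tab')])
p=r.snapshot('scene');print([ (np.array(q['xyz']),q['p']) for q in r.spot_point(p,'pawl_tab')])
P=np.array(p['intrinsics'])@np.linalg.inv(p['extrinsics'])[:3]
u=P@np.r_[tp,1];print((u[:2]/u[2]-[140,40])*2.5)
E
```

```text
TCP [322.7217 235.9806]
[0.4337, -0.2502, 0.117] -0.018 [322.535  244.0133]
[0.4337, -0.2502, 0.117] 0 [322.5031 219.8145]
[0.4337, -0.2502, 0.117] 0.018 [322.4697 194.4725]
[0.4345, -0.2485, 0.117] -0.018 [322.2053 241.5586]
[0.4345, -0.2485, 0.117] 0 [322.1657 217.2448]
[0.4345, -0.2485, 0.117] 0.018 [322.1243 191.7795]
[(array([ 0.4386, -0.246 ,  0.1141]), 0.77)]
[(array([ 0.4338, -0.2476,  0.1158]), 0.73)]
[213.6819 173.7303]
```

Request:
carry_out([
  [0.003,0,0.014,0,0,0],
  [0.003,0,0.024,0,0,0],
  [0.003,0,0.03,0,0,0],
  [0.003,0,0.034,0,0,0],
  [0.003,0,0.037,0,0,0],
  [0.003,0,0.04,0,0,0],
  [0.003,0,0.042,0,0,0],
  [0.003,0,0.042,0,0,0],
])

```text
clock: 3.7
tool_pos: [0.4361, -0.2462, 0.1032]
eef_rot: [0.875, 0.485, -0.0, -0.0]
contact_force: [0.2, 0.4, -0.2]
opening: 0.002
```

```bash
python3 - <<'E'
from h import *
p=r.snapshot('wrist'); a=p['img']
p=r.snapshot('scene'); b=cv2.resize(p['img'][90:190,190:290],(400,400),interpolation=2)
cv2.imwrite('pics/s2.png',np.hstack([cv2.resize(a,None,fx=.62,fy=1)[:400],b])[:, :800])
E
```

```text
(no output)
```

View pics/s2.png

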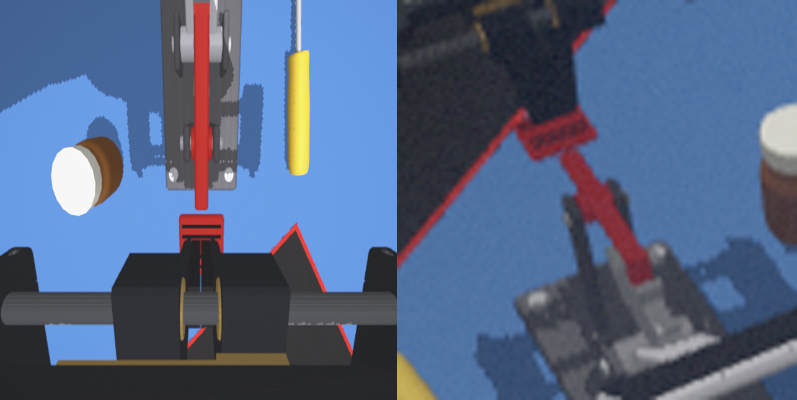

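The tab is under the fingertips (right half, crop (555,130)) and has started to go down. I'll keep pressing.

Request:
carry_out([
  [0,0,0.002,0,0,0],
  [0,0,0.004,0,0,0],
  [0,0,0.005,0,0,0],
])

```text
clock: 4.1
tool_pos: [0.436, -0.2462, 0.0981]
eef_rot: [0.875, 0.485, -0.0, -0.0]
contact_force: [0.1, 0.3, -0.9]
opening: 0.005
```

Request:
carry_out([
  [0,0,0.0015,0,0,0],
  [0,0,0.003,0,0,0],
])

```text
clock: 4.3
tool_pos: [0.4361, -0.2462, 0.0952]
eef_rot: [0.875, 0.485, 0.0, 0.0]
contact_force: [-0.5, -0.3, 0.3]
opening: 0.005
```

Request:
carry_out([
  [0,0,0.0015,0,0,0],
  [0,0,0.003,0,0,0],
])

```text
clock: 4.5
tool_pos: [0.4361, -0.2462, 0.0922]
eef_rot: [0.875, 0.485, -0.0, 0.0]
contact_force: [-0.4, 0.1, 0.5]
opening: 0.005
```

```bash
python3 - <<'E'
from h import *
st()
p=r.snapshot('scene'); b=cv2.resize(p['img'][90:190,190:290],(600,600),interpolation=2)
cv2.imwrite('pics/s3.png',b)
E
```

```text
t 4.5 pos [ 0.4361 -0.2462  0.0922] rot [ 0.8747  0.4847 -0.      0.    ] F [-0.3985  0.0595  0.4682] op 0.005044877788512831
```

View pics/s3.png

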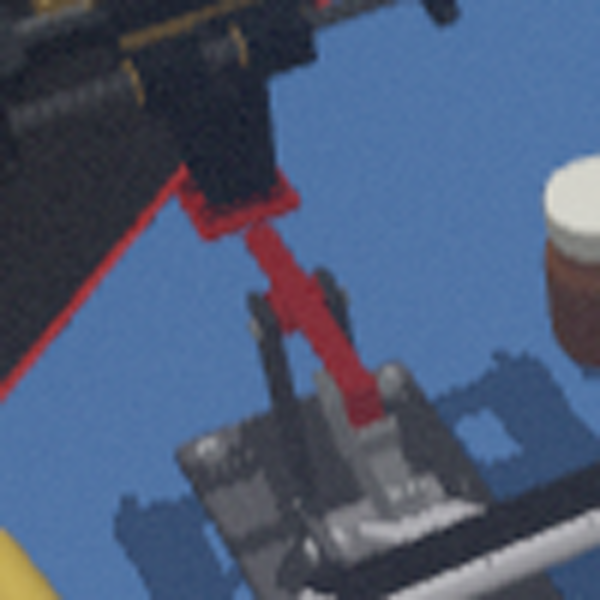

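Request:
carry_out([
  [0,0,0.001,0,0,0],
  [0,0,0.002,0,0,0],
])

```text
clock: 4.75
tool_pos: [0.4359, -0.2467, 0.0906]
eef_rot: [0.875, 0.485, -0.0, 0.0]
contact_force: [-2.8, -0.0, 5.7]
opening: 0.004
```

```bash
python3 - <<'E'
from h import *
s=st()
print(s['moment'],s['joint_torque'])
p=r.snapshot('top'); b=cv2.resize(p['img'][190:290,400:530],(780,600),interpolation=2)
cv2.imwrite('pics/s4.png',b)
p=r.snapshot('wrist'); cv2.imwrite('pics/w4.png',p['img'])
E
```

```text
t 4.75 pos [ 0.4359 -0.2467  0.0906] rot [ 0.8748  0.4845 -0.0003  0.0003] F [-2.7542 -0.0285  5.6704] op 0.003907053834598448
[-0.1782  0.3117 -0.0185] [ -0.7323 -43.9054  -2.0098  -7.1232  -0.1481  -0.4735   0.001 ]
```

View pics/s4.png

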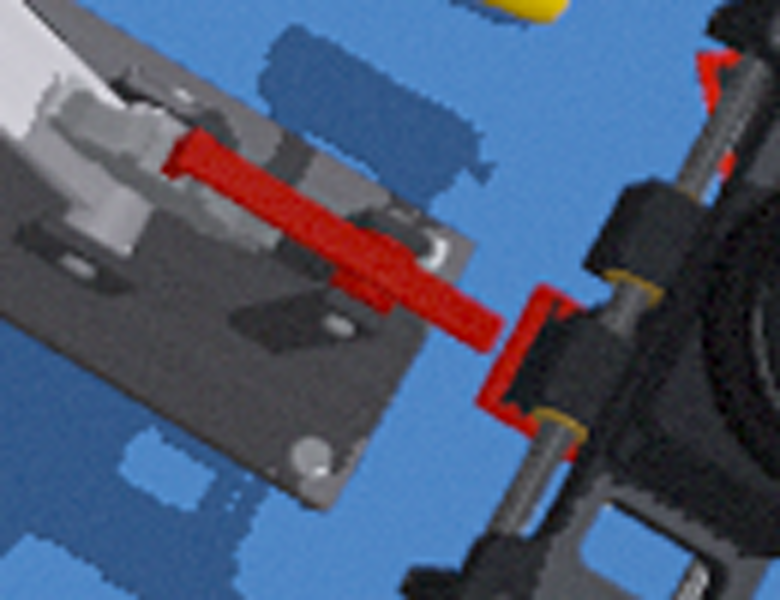

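View pics/w4.png

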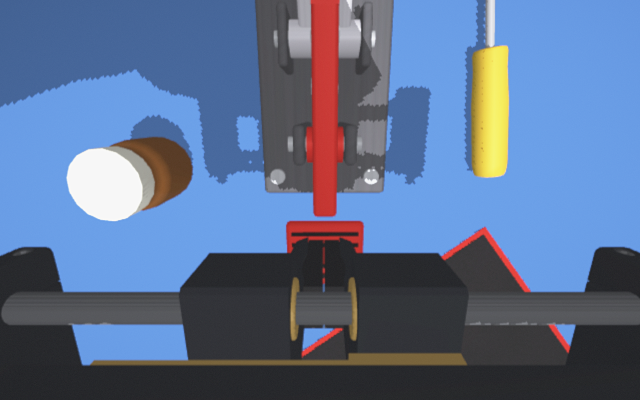

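```bash
python3 - <<'E'
from h import *
s=r.get_state();p=r.snapshot('wrist')
K=np.array(p['intrinsics']);T=np.linalg.inv(p['tool_from_camera'])
Rm=R.from_quat(s['eef_rot']).as_matrix();tp=np.array(s['tool_pos'])
def pr(X):
    c=T@np.r_[Rm.T@(np.array(X)-tp),1]; u=K@c[:3]; return (u[:2]/u[2]).round(1)
print(K[0,0],T[:3,3],p['tool_from_camera'])
a=np.radians(57.8);d=np.array([np.cos(a),np.sin(a),0]);n=np.array([-d[1],d[0],0]);z=np.array([0,0,1.])
o=np.array([.508,-.133,0])+.002*d
for th in(0,.1,.2,.25,.3,.36,.42):
    def P(x,y,zz): # local rel. pivot
        c,si=np.cos(th),np.sin(th)
        return o+d*(-.082+c*x-si*zz)+n*y+z*(.098+si*x+c*zz)
    print(th,'inner tab edge',[pr(P(-.037,y,.019)) for y in(-.02,.02)],'outer',pr(P(-.073,0.02,.019)),'mid',P(-.055,0,.019))
for nme in ('scene','top'):
    q=r.snapshot(nme)
    for f in (r.spot_point,r.spot_in): print(nme,[(np.array(e['xyz']),e['p']) for e in f(q,'pawl_tab')])
print([(np.array(e['xyz']),e['p']) for e in r.spot_point(p,'pawl_tab')])
E
```

```text
307.63218262615015 [-0.0003  0.0197  0.1845] [[-0.0006 -0.9624 -0.2717  0.0691]
 [ 1.     -0.0005 -0.0003  0.0004]
 [ 0.0002 -0.2717  0.9624 -0.1722]
 [ 0.      0.      0.      1.    ]]
0 inner tab edge [array([363.4, 223. ]), array([283.7, 222.8])] outer [285.9 286.6] mid [ 0.4361 -0.2472  0.117 ]
0.1 inner tab edge [array([362.3, 223.7]), array([284.7, 223.5])] outer [287.5 282. ] mid [ 0.4352 -0.2486  0.1114]
0.2 inner tab edge [array([361.3, 223.5]), array([285.7, 223.4])] outer [289.  276.5] mid [ 0.4346 -0.2495  0.1057]
0.25 inner tab edge [array([360.9, 223.2]), array([286.1, 223. ])] outer [289.7 273.5] mid [ 0.4345 -0.2498  0.1028]
0.3 inner tab edge [array([360.4, 222.6]), array([286.6, 222.5])] outer [290.3 270.3] mid [ 0.4344 -0.2499  0.0999]
0.36 inner tab edge [array([359.8, 221.7]), array([287.1, 221.6])] outer [291.1 266.3] mid [ 0.4344 -0.2499  0.0964]
0.42 inner tab edge [array([359.3, 220.6]), array([287.6, 220.5])] outer [291.7 262.1] mid [ 0.4345 -0.2497  0.0929]
scene [(array([ 0.4355, -0.2478,  0.1126]), 0.61)]
scene [(array([ 0.4667, -0.2013,  0.1121]), 0.83)]
top [(array([ 0.4353, -0.244 ,  0.1163]), 0.91)]
top [(array([ 0.4622, -0.2031,  0.1159]), 0.78)]
[]
```

```bash
python3 - <<'E'
from h import *
a=cv2.imread('pics/scene0.png'); b=r.snapshot('scene')['img']; cv2.imwrite('pics/scene5.png',b)
f=lambda i:cv2.resize(i[105:185,205:275],(400,457),interpolation=2)
cv2.imwrite('pics/cmp.png',np.hstack([f(a),f(b)]))
a=cv2.imread('pics/top0.png'); b=r.snapshot('top')['img']
f=lambda i:cv2.resize(i[195:275,400:515],(400,278),interpolation=2)
cv2.imwrite('pics/cmpt.png',np.hstack([f(a),f(b)]))
E
```

```text
(no output)
```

View pics/cmp.png

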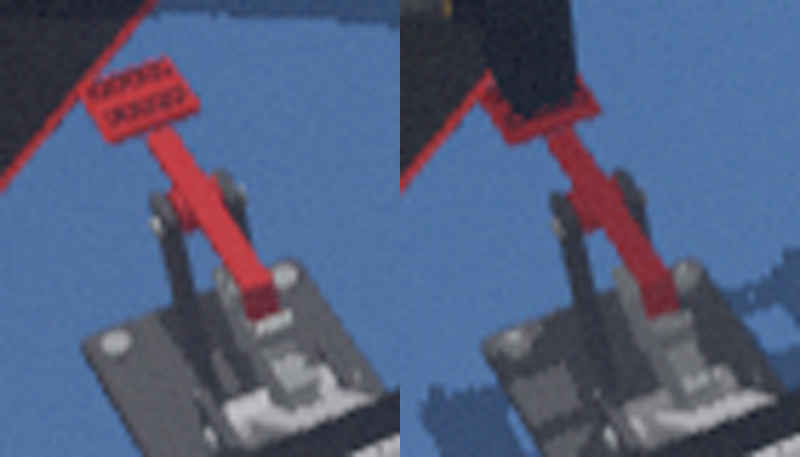

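View pics/cmpt.png

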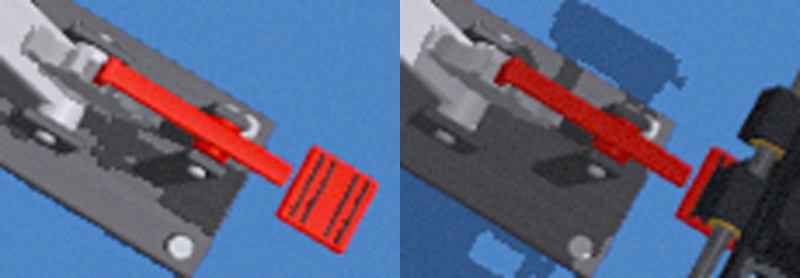

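The comparison shows the pawl has hardly moved: the hook end is at the same pixels and the tab is still level. Contact only began at the last step, when the force rose to 5.7 N. So the real fingertips sit about 25 mm above the reported TCP, and I'll go by force and vision from here.

Request:
carry_out([
  [0,0,0.0015,0,0,0],
  [0,0,0.003,0,0,0],
  [0,0,0.0045,0,0,0],
  [0,0,0.006,0,0,0],
])

```text
clock: 5.75
tool_pos: [0.4351, -0.248, 0.0845]
eef_rot: [0.875, 0.484, -0.001, 0.001]
contact_force: [-2.4, -4.9, 6.6]
opening: 0.01
```

```bash
cat > cmp.py <<'E'
from h import *
import sys
st()
a=cv2.imread('pics/scene0.png'); b=r.snapshot('scene')['img']
f=lambda i:cv2.resize(i[105:185,205:275],(400,457),interpolation=2)
cv2.imwrite(f'pics/{sys.argv[1]}.png',np.hstack([f(a),f(b)]))
E
python3 cmp.py c6
```

```text
t 5.75 pos [ 0.4351 -0.248   0.0845] rot [ 0.8751  0.4839 -0.0012  0.0006] F [-2.3947 -4.9486  6.551 ] op 0.010364576363259256
```

View pics/c6.png

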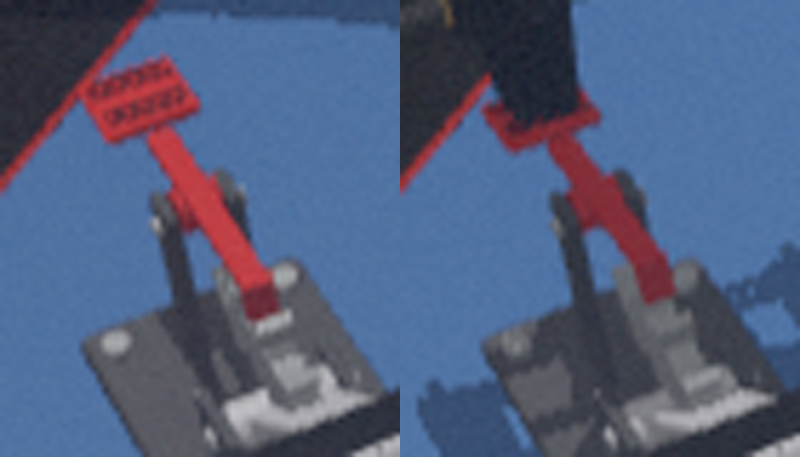

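Request:
carry_out([
  [0,0,0.002,0,0,0],
  [0,0,0.004,0,0,0],
  [0,0,0.006,0,0,0],
  [0,0,0.007,0,0,0],
])

```text
clock: 6.2
tool_pos: [0.4344, -0.2489, 0.0774]
eef_rot: [0.875, 0.483, -0.002, 0.001]
contact_force: [-3.5, -7.1, 5.4]
opening: 0.006
```

Request:
carry_out([
  [0,0,0.001,0,0,0],
  [0,0,0.002,0,0,0],
  [0,0,0.003,0,0,0],
])

```text
clock: 6.5
tool_pos: [0.4343, -0.249, 0.0744]
eef_rot: [0.875, 0.483, -0.002, 0.001]
contact_force: [-4.6, -5.9, 5.2]
opening: 0.006
```

```bash
python3 cmp.py c7
```

```text
t 6.5 pos [ 0.4343 -0.249   0.0744] rot [ 0.8754  0.4833 -0.0019  0.0008] F [-4.5604 -5.9079  5.2196] op 0.005528586072154802
```

View pics/c7.png

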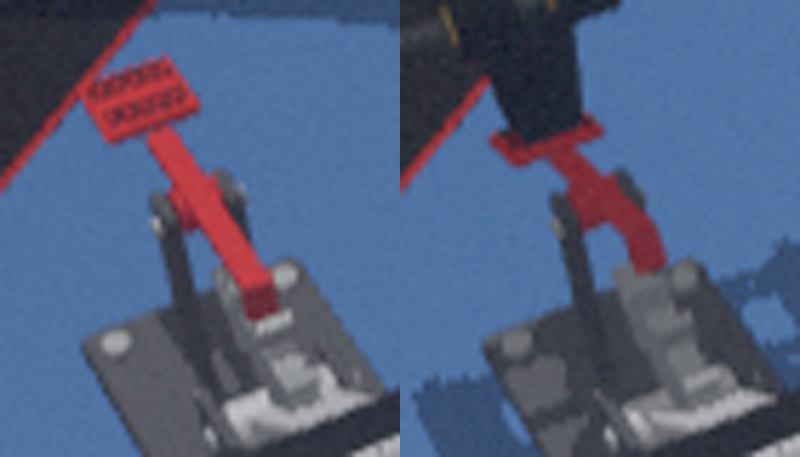

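Request:
carry_out([
  [0,0,0.001,0,0,0],
  [0,0,0.002,0,0,0],
  [0,0,0.003,0,0,0],
])

```text
clock: 6.85
tool_pos: [0.4345, -0.2492, 0.0734]
eef_rot: [0.875, 0.483, -0.002, 0.002]
contact_force: [-9.5, -4.1, 35.7]
opening: 0.0
```

Request:
carry_out([
  [0,0,0.001,0,0,0],
  [0,0,0.002,0,0,0],
])

```text
clock: 7.05
tool_pos: [0.4345, -0.2493, 0.0729]
eef_rot: [0.875, 0.483, -0.002, 0.002]
contact_force: [-11.7, -2.8, 53.6]
opening: 0.007
```

Force jumped to 54 N, so the pawl is at its stop. Retracting straight up.

Request:
carry_out([
  [0,0,-0.004,0,0,0],
  [0,0,-0.015,0,0,0],
  [0,0,-0.045,0,0,0],
  [0,0,-0.09,0,0,0],
  [0,0,-0.14,0,0,0],
  [0,0,-0.14,0,0,0],
])

```text
clock: 7.65
tool_pos: [0.4405, -0.2467, 0.2149]
eef_rot: [0.874, 0.485, 0.004, 0.004]
contact_force: [1.0, 0.5, 0.6]
opening: 0.005
```

```bash
python3 cmp.py c8; python3 - <<'E'
from h import *
s=r.get_state();tp=np.array(s['tool_pos']);Rm=R.from_quat(s['eef_rot']).as_matrix();print(Rm)
p=r.snapshot('scene');P=np.array(p['intrinsics'])@np.linalg.inv(p['extrinsics'])[:3]
f=lambda X:((lambda u:u[:2]/u[2])(P@np.r_[X,1])).round(1)
print('tcp px',f(tp),'26 above',f(tp+[0,0,.026]))
print([(np.array(e['xyz']),e['p']) for e in r.spot_point(p,'rest_pad')])
i=p['img'][60:200,170:330]; cv2.imwrite('pics/s8.png',cv2.resize(i,None,fx=4.25,fy=4.25,interpolation=2))
E
```

```text
t 7.65 pos [ 0.4405 -0.2467  0.2149] rot [0.8745 0.485  0.0041 0.0044] F [1.0153 0.4733 0.5548] op 0.00498848139801229
[[ 0.5297  0.8482  0.0069]
 [ 0.8482 -0.5297 -0.0021]
 [ 0.0019  0.007  -1.    ]]
tcp px [219.8  86.4] 26 above [217.3  75.9]
[]
```

View pics/s8.png

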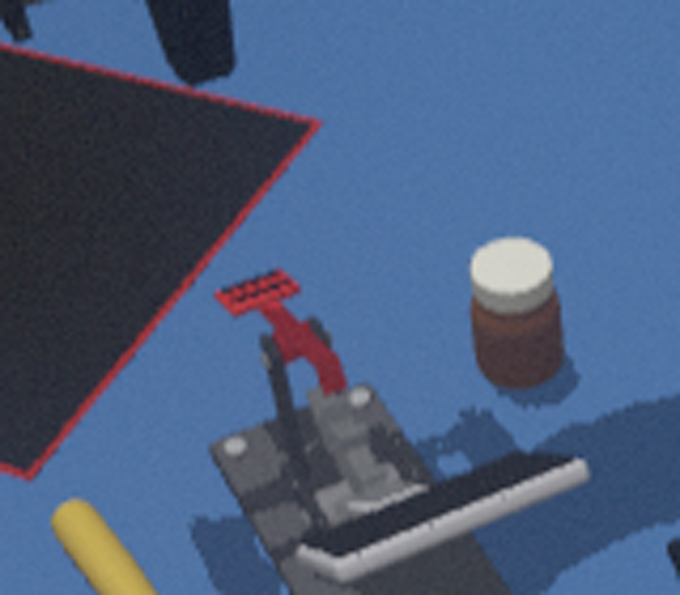

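The pawl is free and stays there: the tab is tilted at crop (258,290) and the hook is up. The rest is still raised. Next I go above the pad.

Request:
carry_out([
  [0.02,0,0,0,0,0],
  [0.06,-0.001,0,0,0,0],
  [0.1,-0.002,0,0,0,0],
  [0.14,-0.003,0,0,0,0],
  [0.18,-0.003,0,0,0,0],
  [0.22,-0.003,0,0,0,0],
  [0.247,-0.003,0,0,0,0],
  [0.247,-0.003,0,0,0,0],
  [0.247,-0.003,0,0,0,0],
])

```text
clock: 8.7
tool_pos: [0.5632, -0.0349, 0.2074]
eef_rot: [0.874, 0.485, -0.002, -0.001]
contact_force: [-0.3, 0.6, 0.3]
opening: 0.006
```

```bash
python3 - <<'E'
from h import *
s=st();tp=np.array(s['tool_pos']);print(R.from_quat(s['eef_rot']).as_matrix())
a=np.radians(57.8);d=np.array([np.cos(a),np.sin(a),0]);rel=tp-[.508,-.133,0];print('stand x,y',rel@d, rel@[-d[1],d[0],0])
p=r.snapshot('scene'); i=p['img'][60:260,170:400]
w=r.snapshot('wrist')
cv2.imwrite('pics/s9.png',cv2.resize(i,None,fx=3,fy=3,interpolation=2)); cv2.imwrite('pics/w9.png',w['img'])
E
```

```text
t 8.7 pos [ 0.5632 -0.0349  0.2074] rot [ 0.8743  0.4854 -0.0019 -0.0008] F [-0.2645  0.6372  0.2868] op 0.006062483517120516
[[ 0.5288  0.8487 -0.004 ]
 [ 0.8487 -0.5288 -0.0004]
 [-0.0025 -0.0032 -1.    ]]
stand x,y 0.1124171174703516 0.005513757226801382
```

View pics/s9.png

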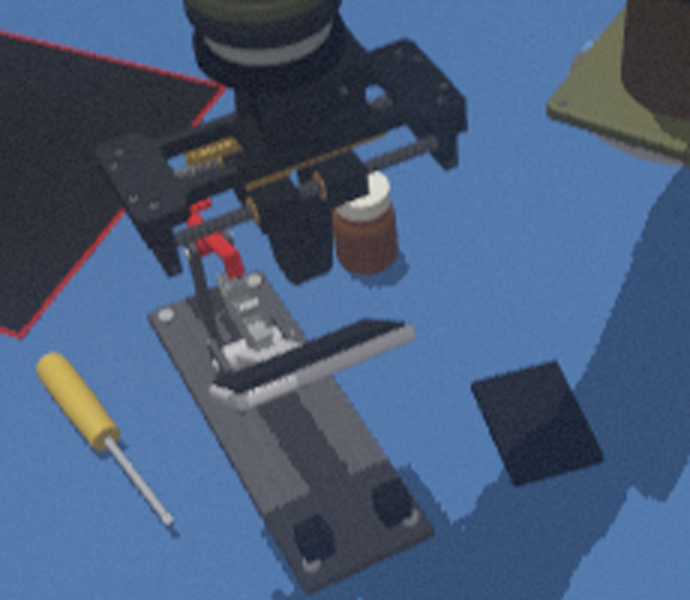

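View pics/w9.png

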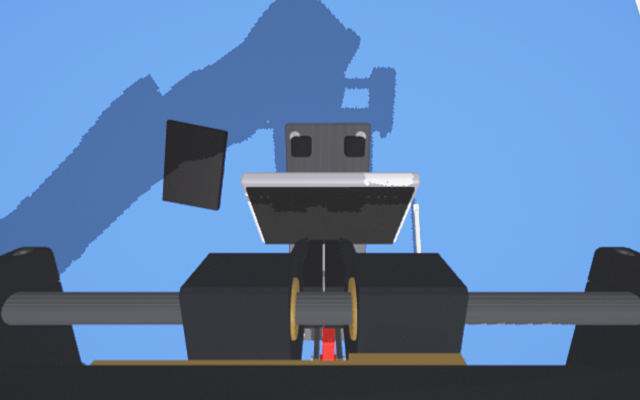

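The wrist view has the plate centre at about column 330 against 323 for the tool, so I'll correct 5 mm sideways and then go down onto the rubber.

Request:
carry_out([
  [0.002,0.003,0.015,0,0,0],
  [0.004,0.005,0.035,0,0,0],
  [0.004,0.005,0.05,0,0,0],
  [0.004,0.005,0.06,0,0,0],
  [0.004,0.005,0.066,0,0,0],
  [0.005,0.005,0.072,0,0,0],
  [0.007,0.005,0.077,0,0,0],
  [0.01,0.005,0.082,0,0,0],
])

```text
clock: 9.6
tool_pos: [0.5748, -0.0294, 0.1276]
eef_rot: [0.875, 0.485, 0.001, 0.0]
contact_force: [0.1, -0.5, 3.9]
opening: 0.005
```

```bash
cat > v.py <<'E'
from h import *
import sys
st()
p=r.snapshot('scene'); i=p['img'][60:260,170:400]
cv2.imwrite(f'pics/{sys.argv[1]}.png',cv2.resize(i,None,fx=3,fy=3,interpolation=2))
E
python3 v.py s10
```

```text
t 9.6 pos [ 0.5748 -0.0294  0.1276] rot [0.8748 0.4845 0.0007 0.0005] F [ 0.1276 -0.5393  3.9212] op 0.0053236851167174064
```

View pics/s10.png

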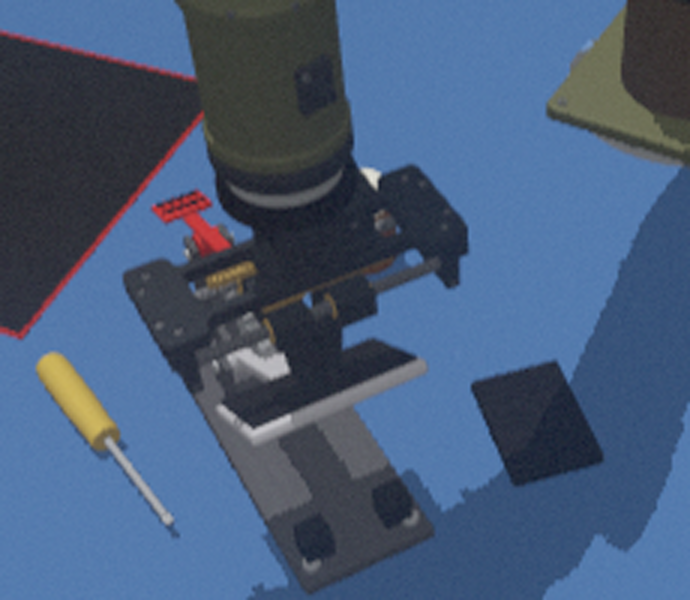

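The fingers are on the rubber and the rest is going down under about 4 N. Continuing along the arc.

Request:
carry_out([
  [0.004,0,0.006,0,0,0],
  [0.009,0,0.014,0,0,0],
  [0.014,0,0.022,0,0,0],
  [0.019,0,0.031,0,0,0],
  [0.023,0,0.04,0,0,0],
  [0.026,0,0.049,0,0,0],
  [0.029,0,0.058,0,0,0],
  [0.031,0,0.067,0,0,0],
  [0.032,0,0.075,0,0,0],
  [0.033,0,0.082,0,0,0],
  [0.034,0,0.087,0,0,0],
  [0.034,0,0.09,0,0,0],
])

```text
clock: 10.85
tool_pos: [0.5919, 0.0002, 0.0368]
eef_rot: [0.875, 0.485, -0.0, -0.0]
contact_force: [3.1, 1.8, 3.1]
opening: 0.005
```

```bash
python3 v.py s11
```

```text
t 10.85 pos [0.5919 0.0002 0.0368] rot [ 0.8746  0.4849 -0.     -0.0004] F [3.0691 1.7613 3.1183] op 0.004646353251916019
```

View pics/s11.png

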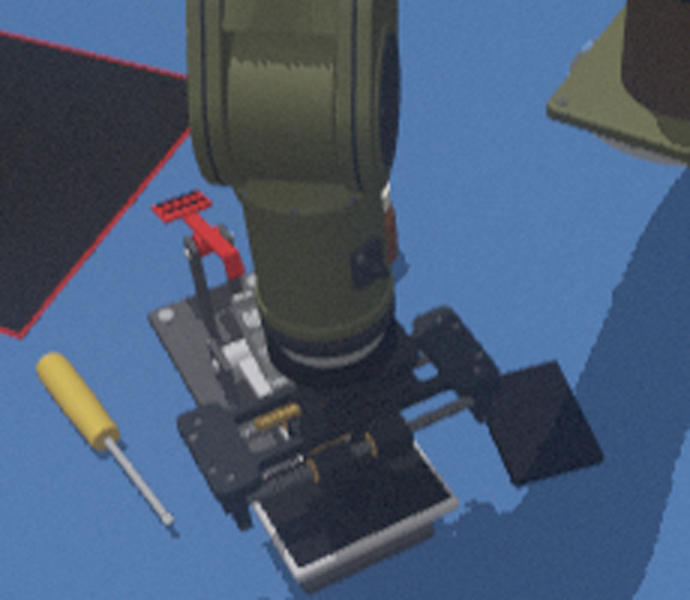

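Request:
carry_out([
  [0,0,0.003,0,0,0],
  [0,0,0.006,0,0,0],
  [0,0,0.008,0,0,0],
])

```text
clock: 11.2
tool_pos: [0.5916, 0.0002, 0.0291]
eef_rot: [0.875, 0.485, -0.0, -0.0]
contact_force: [0.7, 2.0, 2.8]
opening: 0.008
```

Request:
carry_out([
  [0,0,0.0015,0,0,0],
  [0,0,0.003,0,0,0],
])

```text
clock: 11.4
tool_pos: [0.5917, -0.0003, 0.0261]
eef_rot: [0.875, 0.485, -0.0, -0.0]
contact_force: [0.1, 3.3, 2.4]
opening: 0.004
```

Request:
carry_out([
  [0,0,0.001,0,0,0],
  [0,0,0.002,0,0,0],
])

```text
clock: 11.6
tool_pos: [0.5917, -0.0005, 0.0249]
eef_rot: [0.875, 0.485, -0.0, -0.0]
contact_force: [-2.5, 2.2, 16.6]
opening: 0.006
```

Request:
carry_out([
  [0,0,0.001,0,0,0],
  [0,0,0.002,0,0,0],
  [0,0,0.002,0,0,0],
])

```text
clock: 11.9
tool_pos: [0.5918, -0.0005, 0.0249]
eef_rot: [0.875, 0.485, -0.0, 0.0]
contact_force: [-4.4, 2.1, 24.7]
opening: 0.008
```

The z position is steady while the force climbs to 25 N, so the rest is on its stops. Retracting.

Request:
carry_out([
  [0,0,-0.003,0,0,0],
  [0,0,-0.008,0,0,0],
  [0,0,-0.03,0,0,0],
  [0,0,-0.07,0,0,0],
  [-0.02,0,-0.12,0,0,0],
  [-0.04,0,-0.17,0,0,0],
  [-0.08,0.02,-0.2,0,0,0],
  [-0.12,0.06,-0.22,0,0,0],
  [-0.16,0.1,-0.22,0,0,0],
  [-0.2,0.12,-0.22,0,0,0],
  [-0.22,0.12,-0.22,0,0,0],
  [-0.22,0.12,-0.22,0,0,0],
])

```text
clock: 13.1
tool_pos: [0.5732, -0.2604, 0.2411]
eef_rot: [0.878, 0.479, -0.003, 0.001]
contact_force: [0.3, -1.1, -1.4]
opening: 0.008
```

```bash
python3 v.py s12; python3 - <<'E'
from h import *
for n in('scene','top'):
    p=r.snapshot(n)
    if n=='top': cv2.imwrite('pics/t12.png',p['img'])
    for l in('rest_pad','drive','jar','driver'): print(n,l,[(np.array(d['xyz']),round(d['p'],2)) for d in r.spot_point(p,l)[:2]])
E
```

```text
t 13.1 pos [ 0.5732 -0.2604  0.2411] rot [ 0.8777  0.4792 -0.0035  0.0015] F [ 0.2664 -1.1171 -1.378 ] op 0.008106682331393783
scene rest_pad [(array([ 0.5831, -0.0054,  0.0501]), 0.85)]
scene drive [(array([0.4337, 0.0573, 0.0029]), 0.76)]
scene jar [(array([ 0.334 , -0.1542,  0.0005]), 0.68)]
scene driver [(array([ 0.6019, -0.2095,  0.0029]), 0.93)]
top rest_pad [(array([0.5885, 0.0001, 0.053 ]), 0.64)]
top drive [(array([ 0.435 ,  0.0599, -0.0013]), 0.72)]
top jar [(array([ 0.3406, -0.1522, -0.    ]), 0.88)]
top driver [(array([ 0.601 , -0.2132, -0.0039]), 0.76)]
```

View pics/s12.png

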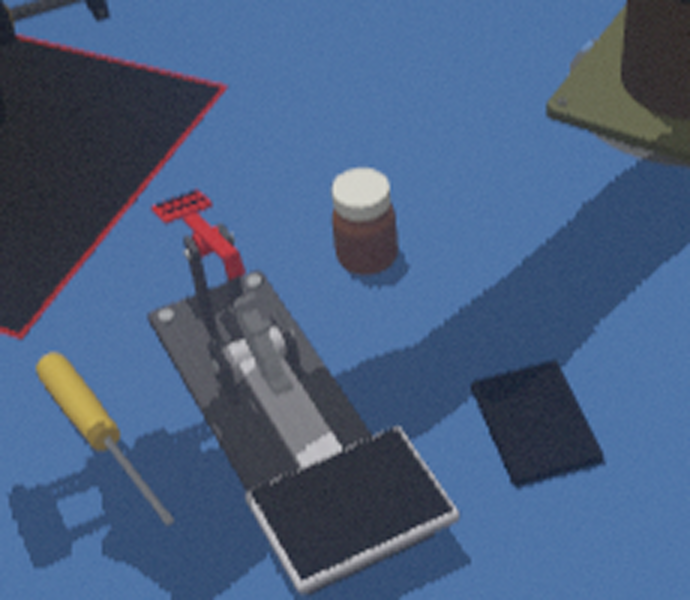

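View pics/t12.png

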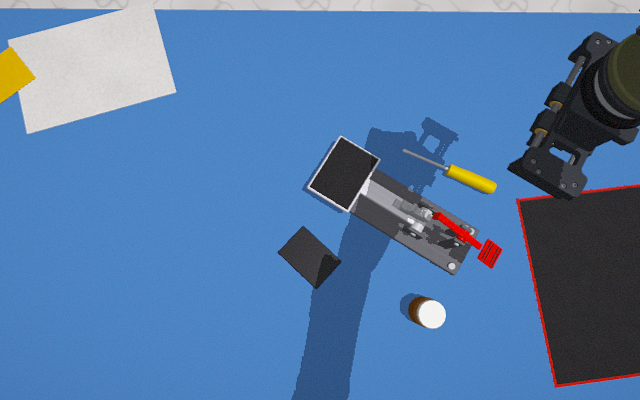

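The rest lies flat (pad at about 50 mm), the pawl is free with its hook up, and the bystanders are at the same pixels as before. The arm is clear of everything, so I'm handing in.

```bash
python3 -c "
from plant import r
print(r.finish_job())"
```

```text
the job is handed in; nothing more can be done
None
```

I pressed the red tab down until the pawl hit its stop (force jumped to 54 N) and backed off. Then I pushed the rest down along its arc at about 4 N until it sat on its stops (about 25 N with no further travel). After that I moved the arm clear and handed in at about 14 s; `finish_job` reports no verdict.

**Last checks:**
- **Rest:** the networks put the flat pad 50–53 mm above the bench; it should be 50 mm.
- **Pawl:** in the last pictures the tab is still tilted down and the hook is up out of the teeth. I judged this by eye and did not measure the pawl angle.
- **Drive, jar and screwdriver:** they show no movement in the pictures. The networks put them within about 5 mm of the start. For the jar that comes from the scene camera only: the top camera missed it at the start, and its later reading is 6–7 mm off.

**What disagreed:** with the fingers shut, their tips touched about 25 mm higher than the reported TCP. The first pressing steps therefore stopped short of the tab, so I went by force and pictures from then on. After the press, the networks also still reported the tab near its old height, so I did not rely on that reading.

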